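# Open up a headphone amplifier: work off its push-on knob and lift away the cover

### The job

The small headphone amplifier on the desk has to be opened. Work its push-on knob off the spindle by twisting it back and forth while pulling gently straight up (a plain pull would lift or tip the amplifier, which must stay standing on its feet where it is) and stand the knob upright, open end down, in a free spot on the floor of the wooden tray; then lift the cover off and lay it flat, right way up, on the notebook clear of the pen. Leave the mug, the tape roll, the pen and the things in the tray where they are.

Things in the scene. Friction and masses are not known exactly. Their poses are not given: they have to be found in the camera images.
- amp: The amplifier: dark steel chassis, 98 (x) x 50 mm, 44 mm high, open at the top under its cover, on a foot plate 112 x 74 mm (up to 9 mm high) with rubber feet, standing loose; about 1.7 kg. Origin: centre of its underside, at desk height; x along its length, z up. The spindle axis is upright at x = +18 mm, y = 0. More than about 13 N straight up on the knob begins to tip the amplifier.
- spindle_tip (a point): Rounded top end of the amplifier's plain round steel spindle, 12 mm thick, 68 mm above the desk, hidden in the knob at first. A fixed nut, 17 mm wide, surrounds its foot up to 50 mm above the desk; the knob sits on the nut.
- amp_cover: The cover: folded aluminium lid, 106 (x) x 58 (y) x 18 mm, four turned-down sides 2.5 mm thick, 1.5 mm clear of the chassis all round; 100 g. It rests loose on the chassis rim, trapped only because the knob overhangs its 21 mm spindle hole. Origin: centre of its lower edge, 29 mm above the amplifier's origin at the start, same axes.
- cover_top (a point): Centre of the cover's flat top, 18 mm above its lower edge, 47 mm above the desk at the start. The cover lifts straight up; the bare spindle stands 21 mm out of it.
- knob: The push-on knob: black, ribbed, cylindrical, 32 mm in diameter (33 over the ribs), 24 mm high, 70 g, white index line on top. Origin: centre of its open lower end, at the start 50 mm above the desk (3 mm above the cover) on the spindle axis; z up along the bore. It must rise about 18 mm to be clear of the spindle; it lets go gradually from 12 mm on.
- knob_top (a point): Centre of the knob's top, 24 mm above its open end. Leaf springs in the bore grip the spindle by dry friction: a straight pull takes 20 to 24 N, turning alone about 0.13 N m, without stops either way. While the knob turns, the friction acts mostly against the turning: raised 2 mm per radian of twist it resists the pull with only 6 to 8 N, raised 3 mm with about 10 N.
- valet_tray: Low wooden tray, 118 mm (its x) x 262 mm (its y), fixed. Origin: centre of its underside on the desk. Its flat floor is 5 mm above the desk and measures 106 x 250 mm inside walls 6 mm thick and 21 mm high. It lies on the left or the right of the desk with its long side roughly pointing away from the robot. An eraser, a sharpener and a memory stick lie in it.
- notebook: Closed blue notebook lying flat, 208 mm (its x) x 146 mm (its y, from -75 to +71 mm), its cover 11 mm above the desk, fixed, on the side of the desk where the tray is not. Origin: near the centre of its underside, on the desk. A pen lies on it near one long edge.
- pen_ball: White ballpoint pen, 145 mm long (its y), 11 mm thick, lying on the notebook along one long edge. Origin: middle of the pen, underside.
- mug: Striped mug, 85 mm in diameter, 98 mm high, standing just beyond one end of the amplifier. Origin: on its underside, 18 mm from the centre of the round body, which lies at y = +18 mm; the handle reaches to y = -60 mm.
- tape_roll: Roll of brown tape lying flat, 96 mm in diameter, 48 mm high, just beyond the other end of the amplifier. Origin: centre of its underside.
- eraser: Block eraser 19 x 43 x 13 mm (long along its y) in the tray. Origin: centre of its underside.
- sharpener: Metal pencil sharpener 15 x 26 x 13 mm (long along its y) in the tray. Origin: centre of its underside.
- usb_stick: Memory stick 18 x 50 x 9 mm (long along its y) in the tray. Origin: centre of its underside.
- candle_stand_b: Tall white candle stand with a candle, 119 mm wide, 280 mm high in all, fixed at the left back corner. Origin: centre of its foot.
- candle_stand_c: White candle stand with a candle, 109 mm wide, 215 mm high in all, fixed at the left back. Origin: centre of its foot.
- candle_stand_a: White candle stand with a candle, 116 mm wide, 195 mm high in all, fixed at the right back. Origin: centre of its foot.
Things that resemble listed ones, but are neither listed nor needed, are in the scene too. Of the things that look like the amp_cover, the larger one is meant. There is more than one size of the knob; the one meant has the size given above.

How it is judged:
By the outcome, as a careful person would: the job done as asked, in the order asked, and still so for the second after the job is handed in, with the robot touching nothing.
It also fails if it takes over 72 s, if anything falls off the work surface, if the arm or the gripper's body presses on something with over 40 N, if the wrist force passes 120 N, or if a joint passes its speed limit or range.

### The arm

A 6-joint arm with a two-finger parallel gripper is mounted at the origin on the work surface; the furniture and walls round the work are solid. World frame = base frame: x ahead of the robot, y to its left, z up, the work surface at z = 0. Lengths are in mm, angles in degrees, forces in N, time in s.
With the tool pointing down it reaches from about 300 to 850 mm from the base axis. Payload 4.2 kg.
Tool frame: the origin (TCP) lies at the very end of the fingers, on their centre line; the grasp point (between the pads) lies 19 mm behind it (env.tcp_to_grasp is the distance from the TCP to the grasp point, in mm); z points along the fingers, y is the line along which they close (so a half turn about z gives the same grasp; the last joint's range is limited). The gripper opens to 91 mm and grips with 3 to 60 N. Pads are 32 mm wide; open, the fingers measure 118 mm over their backs; the gripper's body (76 mm by 178 mm) begins 60 mm behind the grasp point.
Start: joints at [-69.385, 18.312, 89.639, -0, 72.044, -1.146], TCP at [213.177, -534.04, 213.976] pointing down, gripper open.
Joint ranges: [-177.97, 177.97], [-48.28, 115.42], [12.27, 149.76], [-77.06, 257.06], [2.81, 150.46], [-146.56, 146.56]. Speed limits (degrees/s): [147.25, 147.25, 180, 180, 180, 180].

### API

Orientations are given as [roll, pitch, yaw] about the fixed x, y, z axes, in that order (R = Rz(yaw) Ry(pitch) Rx(roll)).
In Python, from workcell import env gives the robot as it stands.
- The arm moves only by the tool move_arm, never from a script. Its argument "plan" is a list of rows, each a list of 3 entries, a list of its own where there are three numbers: the shift along the world's x, y, z in cm, then the turn about the world's z in degrees, then the closure, from 0 (fully open) to 1 (shut). In form: [[[x, y, z], turn, claw], ...]. A call has 1 to 5 rows; each row shifts and turns the commanded pose from where the row before left it; what a row does not reach is not made up. A row lasts 1/10 s, in which the tool goes at most 50 mm and 8.59 degrees, less where a joint would pass 70% of its speed; a pose out of reach is approached as far as the arm can. A call is refused whole if a number of a shift passes 5 or a number of a turn 8.59, either way. A call with a gripper value outside its range is refused whole. The fingers move at their own pace and stop on an object; "squeeze" is the grip in N (left out, the last holds). Time passes only in rows, so rows that do not move let the fingers close. It gives the time, the measured TCP pose, the force, the opening and the grip force at its end, in the units of the state.
- env.state(): the state, without advancing time (a new reading comes with each control period).
- env.grab_frame(name): name is "scene" or "top" or "wrist"; returns a dict with "frame" (420x560x3 uint8, red, green, blue), "z_map" (420x560 float32, mm along the optical axis (not along the pixel's ray), 0 where there is no reading), "fovy" (degrees; the focal length in pixels is half the picture's height over the tangent of half this angle, whatever the lens; pixels are square), "cx", "cy" (the principal point, pixels), "position" and "orientation" of the camera in the world. Camera axes: x right, y down, z forward; pixel columns grow to the right and rows downward; lengths in mm; the calibration is good to about 2 mm. A picture is of the moment at which its call begins.
- env.job_done(): hands the job in; it is judged then, once.
Trained networks look in a picture, given as the dict that the camera call returned (one of the last four; its "shot" number tells which), for a name from the list of things; names that differ only in an ending like _2 or _b are one class to them, and where a whole thing is asked for, a point or a joint stands for the part that bears it (a point fixed in the world has none). Each returns a list of dicts, best first, with "score" (0 to 1); they miss things now and then, are a little off and sometimes report something else, mostly with a low value. They report only what shows in the picture. A call takes as long as a camera call. They do not tell look-alikes from the thing itself.
- env.search_frame(picture, label): "point" ([column, row] in pixels, amid what is visible of it).
- env.landmark_of(picture, label): "point" ([column, row] in pixels: a listed point, or the origin of a listed thing).
The state is a dict: "time_s": time; "qpos": joint angles; "qvel": joint speeds; "effort": joint torques, N m; "ee_pos": TCP position; "ee_rot": TCP orientation; "force": force on the tool from outside, world axes, zero at the start; "torque": the same for the moment, N m; "gripper_width": finger opening in mm; "gripper_force": force on a finger pad.
Only numpy, scipy, OpenCV 4.12 (cv2) and the standard library are available. Lean on these libraries where they do the work, as an engineer would, in place of code of your own. Each camera call takes 0.05 s, during which the arm holds its last target. There are 200 camera calls.

## Working session

There is one attempt and no reset: what is moved stays moved. The work goes in short steps, Python scripts to look and compute and a tool call to move; the robot and the scene stay as the last step left them, time stands still between calls to the robot, and variables do not carry over. Pictures are saved under pics/ and viewed, at most 10 in all, crops included, and the job is handed in when it is done.

Besides the shell and the picture viewer there is one more tool, called after "Emit:" as name(argument=value, ...) on one line, values as JSON. move_arm: Moves the arm, as the interface text tells. Its arguments: {"type":"object","properties":{"plan":{"type":"array","items":{"type":"array"}},"squeeze":{"type":"number"}},"required":["plan"]}

```bash
ls; mkdir -p pics
cat > h.py <<'E'
from workcell import env
import numpy as np, cv2
from scipy.spatial.transform import Rotation as R
def cam(p):
    o=np.array(p["orientation"],float)
    M=o if o.shape==(3,3) else (R.from_euler('xyz',o,degrees=True).as_matrix() if o.size==3 else None)
    f=210/np.tan(np.radians(p["fovy"])/2)
    return M,f,np.array(p["position"],float)
def ray(p,uv):
    M,f,t=cam(p); return M@np.array([(uv[0]-p["cx"])/f,(uv[1]-p["cy"])/f,1.]),t
def at_z(p,uv,z):
    d,t=ray(p,uv); return t+d*(z-t[2])/d[2]
def cloud(p):
    M,f,t=cam(p); v,u=np.mgrid[0:420,0:560]; z=p["z_map"]
    P=np.stack([(u-p["cx"])/f*z,(v-p["cy"])/f*z,z],-1)@M.T+t
    P[z==0]=np.nan; return P
def save(p,n): cv2.imwrite("pics/"+n,cv2.resize(p["frame"][:,:,::-1],(800,600),interpolation=cv2.INTER_CUBIC))
E
python3 - <<'E'
from h import *
for n in ("top","scene"):
    p=env.grab_frame(n); save(p,n+"1.png")
    print(n,p["position"],p["orientation"],p["fovy"],p["cx"],p["cy"])
    P=cloud(p)
    for l in ["amp","spindle_tip","amp_cover","cover_top","knob","knob_top","valet_tray","notebook","pen_ball","mug","tape_roll","eraser","sharpener","usb_stick"]:
        for d in env.landmark_of(p,l)[:3]:
            u,v=d["point"]; 
            q=P[int(np.clip(v,0,419)),int(np.clip(u,0,559))]
            print(l,round(d["score"],2),np.round([u,v]),np.round(q))
print(env.state())
E
```

```text
pics
top [ 423.7109055   -10.65768361 1227.50774187] [-1.74942046e+02  6.57330156e-02 -8.89473180e+01] 48.2352278111636 278.6911301028508 207.05355441939975
spindle_tip 0.64 [366. 146.] [ 668. -210.  140.]
spindle_tip 0.6 [296. 188.] [574. -49.  74.]
amp_cover 0.97 [295. 200.] [548. -45.  57.]
amp_cover 0.9 [222. 292.] [310. 134.  11.]
amp_cover 0.36 [353. 207.] [ 535. -198.   14.]
cover_top 0.65 [290. 200.] [547. -36.  46.]
cover_top 0.58 [224. 292.] [313. 131.  14.]
cover_top 0.51 [364. 147.] [ 666. -204.  138.]
knob 0.61 [296. 194.] [559. -50.  74.]
knob 0.52 [257. 181.] [599.  53.  28.]
knob 0.17 [214. 227.] [479. 161.  19.]
knob_top 0.7 [293. 193.] [561. -40.  76.]
knob_top 0.53 [366. 147.] [ 668. -210.  140.]
knob_top 0.49 [256. 182.] [593.  52.  36.]
valet_tray 0.68 [366. 236.] [ 460. -236.    6.]
notebook 0.91 [193. 216.] [506. 215.  12.]
pen_ball 0.74 [212. 224.] [486. 164.  18.]
mug 0.62 [304. 157.] [666. -69.   4.]
mug 0.5 [292. 193.] [561. -37.  73.]
mug 0.49 [288. 249.] [426. -34.  -1.]
tape_roll 0.64 [287. 250.] [423. -31.   0.]
tape_roll 0.57 [296. 201.] [544. -48.  50
[... 1285 characters left out ...]
. 283.] [ 425. -241.   13.]
{'time_s': 1.5, 'qpos': array([-6.93850316e+01,  1.83135172e+01,  8.96396700e+01, -5.56697145e-04,
        7.20430286e+01, -1.14504884e+00]), 'qvel': array([-0.06631958,  0.07510079, -0.00696659, -0.11535366,  0.08760138,
       -0.0280174 ]), 'effort': array([ 1.72160962e-03, -4.12355769e+01, -2.32232165e+01,  7.26550631e-02,
        3.75783630e-02, -2.67444273e-05]), 'ee_pos': array([ 213.1763109 , -534.04317021,  213.95515035]), 'ee_rot': array([1.79996227e+02, 6.05104619e-04, 2.17601888e+01]), 'force': array([-0.53421754, -0.03715752,  0.54300205]), 'torque': array([0.02227364, 0.02295237, 0.0344642 ]), 'gripper_force': 0.0, 'gripper_width': 91.16082306729876}
```

View pics/top1.png

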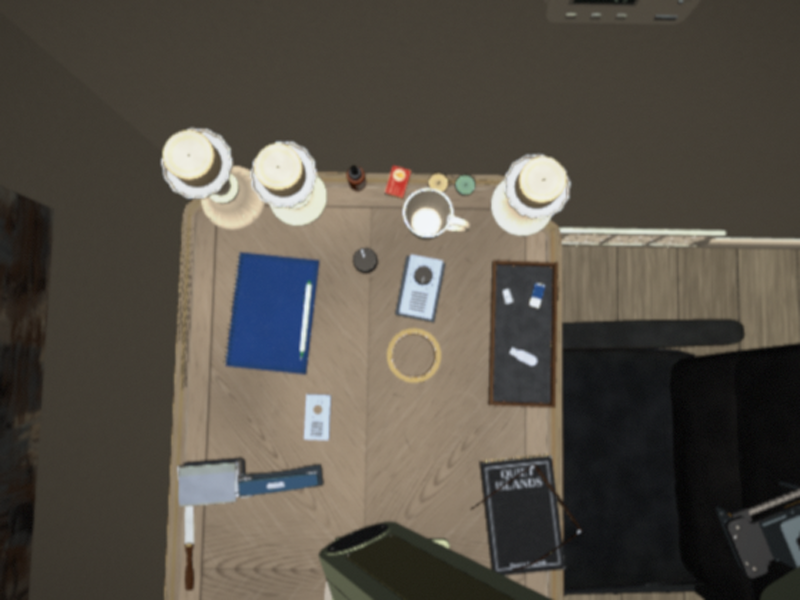

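View pics/scene1.png

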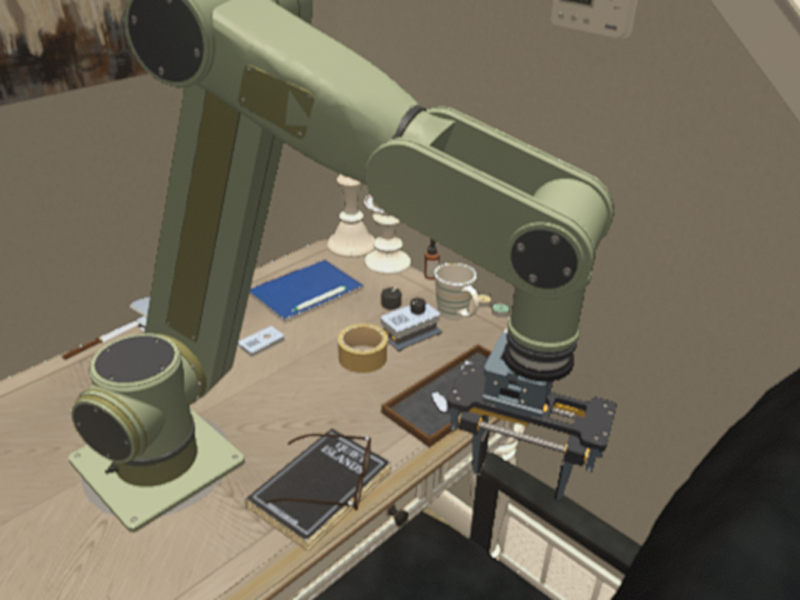

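The top view shows the amp at about (420,287), with the knob at (423,275). The mug is above it and the tape roll below. The tray is on the right at (523,333) and the notebook on the left with its pen near (307,320). Decoys are a loose knob at (365,260) and a small cover at (317,417).

```bash
cat > m.py <<'E'
from h import *
def rect(pts,name):
    r=cv2.minAreaRect(pts.astype(np.float32)); print(name,len(pts),np.round(r[0],1),np.round(r[1],1),round(r[2],1),'zmed',np.round(np.nanmedian(0),1))
def sel(P,x0,x1,y0,y1,z0,z1):
    m=(P[...,0]>x0)&(P[...,0]<x1)&(P[...,1]>y0)&(P[...,1]<y1)&(P[...,2]>z0)&(P[...,2]<z1); return m
E
python3 - <<'E'
from m import *
p=env.grab_frame("top"); P=cloud(p)
def comp(m,name,z=None):
    m=cv2.morphologyEx(m.astype(np.uint8),cv2.MORPH_OPEN,np.ones((2,2)))
    n,l,s,c=cv2.connectedComponentsWithStats(m)
    for i in range(1,n):
        if s[i,4]<20: continue
        v,u=np.nonzero(l==i); zz=np.median(P[v,u,2])
        zp=z or zz
        q=np.array([at_z(p,(a,b),zp)[:2] for a,b in zip(u,v)],np.float32)
        r=cv2.minAreaRect(q); print(name,s[i,4],'z',round(zz,1),'cen',np.round(r[0],1),'size',np.round(r[1],1),'ang',round(r[2],1),'mean',q.mean(0).round(1))
comp(sel(P,520,600,-90,0,62,85),'knob',74)
comp(sel(P,480,620,-110,20,35,85),'cover',47)
comp(sel(P,560,640,20,90,10,60),'decoy')
comp(sel(P,600,720,-140,20,80,110),'mug')
comp(sel(P,380,490,-110,40,35,60),'tape')
g=p["frame"].astype(int)
b=(g[...,2]>g[...,0]+25)&sel(P,380,640,90,300,-5,40); comp(b,'note',11)
pen=sel(P,380,640,90,300,0,40)&(g.min(-1)>110); comp(pen,'pen')
tr=sel(P,300,640,-330,-150,12.5,40); comp(tr,'traywall',21)
w=sel(P,340,600,-290,-170,0,40)&(g.max(-1)>95); comp(w,'inTray')
E
```

```text
knob 133 z 73.0 cen [559.  -52.2] size [29.9 29.7] ang 1.0 mean [559.7 -51.5]
cover 955 z nan cen [542.4 -48.6] size [ 57.8 106.7] ang 79.7 mean [541.9 -48.4]
decoy 246 z 32.0 cen [589.2  52.1] size [44.1 41.2] ang 1.2 mean [589.6  51.9]
mug 257 z nan cen [nan nan] size [0. 0.] ang 0.0 mean [nan nan]
mug 43 z nan cen [nan nan] size [0. 0.] ang 0.0 mean [nan nan]
tape 405 z nan cen [nan nan] size [0. 0.] ang 0.0 mean [nan nan]
note 4270 z nan cen [494.8 218.8] size [145.5 207.6] ang 84.9 mean [494.6 220.8]
pen 213 z 15.7 cen [488.  158.1] size [ 11.9 122.4] ang 86.0 mean [487.6 158. ]
traywall 474 z nan cen [ 504.3 -236.4] size [118.7 181.9] ang 88.9 mean [ 524.4 -241.3]
traywall 116 z 16.3 cen [ 533.2 -259.2] size [18.7 42.9] ang 74.2 mean [ 533.3 -259.6]
traywall 47 z 16.3 cen [ 530.1 -206.2] size [25.3 13. ] ang 22.0 mean [ 529.4 -206.9]
traywall 47 z 19.1 cen [ 406.6 -179.2] size [43.3  5.1] ang 0.3 mean [ 408.7 -178.8]
traywall 50 z 13.9 cen [ 418.5 -244.2] size [27.9 15.4] ang 53.9 mean [ 419.3 -244.2]
traywall 242 z nan cen [ 370.1 -233.1] size [ 73.8 117.6] ang 0.4 mean [ 352.7 -242.2]
inTray 148 z 15.6 cen [ 535.  -261.9] size [22.8 48. ] ang 71.8 mean [ 534.2 -261.3]
inTray 73 z 15.0 cen [ 532.1 -207.5] size [29.4 17.3] ang 18.6 mean [ 531.6 -207.6]
inTray 173 z 12.0 cen [ 424.2 -237.1] size [55.  23.1] ang 64.4 mean [ 423.3 -238. ]
```

Emit:
move_arm(plan=[[[2.67, 3.71, -0.4], 0, 0.4], [[2.67, 3.71, -0.4], 0, 0.4], [[2.67, 3.71, -0.4], 0, 0.4], [[2.67, 3.71, -0.4], 0, 0.4], [[2.67, 3.71, -0.4], 0, 0.4]])

```text
time_s: 2.05
ee_pos: [347.5, -347.1, 194.0]
ee_rot: [180.0, -0.0, 21.7]
force: [0.5, -0.7, 0.3]
gripper_width: 55.5
gripper_force: 0.0
```

Emit:
move_arm(plan=[[[2.67, 3.71, -0.4], 0, 0.4], [[2.67, 3.71, -0.4], 0, 0.4], [[2.67, 3.71, -0.4], 0, 0.4], [[2.67, 3.71, -0.4], 0, 0.4], [[2.67, 3.71, -0.4], 0, 0.4]])

```text
time_s: 2.55
ee_pos: [481.1, -161.4, 174.0]
ee_rot: [180.0, -0.0, 21.8]
force: [-0.0, -0.7, -0.6]
gripper_width: 55.0
gripper_force: 0.0
```

Emit:
move_arm(plan=[[[2.67, 3.71, -0.4], 0, 0.4], [[2.67, 3.71, -0.4], 0, 0.4], [[2.67, 3.71, -0.4], 0, 0.4], [[0, 0, 0], 0, 0.4], [[0, 0, 0], 0, 0.4]])

```text
time_s: 3.05
ee_pos: [560.3, -51.0, 161.6]
ee_rot: [180.0, 0.1, 21.9]
force: [-0.3, -0.9, 0.1]
gripper_width: 55.0
gripper_force: 0.0
```

Run:
```python
from m import *
p=env.grab_frame("wrist"); save(p,"w1.png"); P=cloud(p); s=env.state(); print(s["ee_pos"],s["ee_rot"],s["force"],s["gripper_width"],p["position"],p["orientation"])
np.save("w1.npy",P)
for l in ["knob_top","knob","cover_top"]:
    for d in env.landmark_of(p,l)[:2]:
        u,v=d["point"]; print(l,round(d["score"],2),np.round([u,v]),at_z(p,(u,v),{"knob_top":74,"knob":50,"cover_top":47}[l]).round(1))
m=sel(P,520,600,-100,0,68,82); v,u=np.nonzero(m); q=np.array([at_z(p,(a,b),74)[:2] for a,b in zip(u,v)],np.float32)
if len(q): print(np.median(P[v,u,2]),cv2.minAreaRect(q),cv2.minEnclosingCircle(q),len(q),q.mean(0))
m=sel(P,470,620,-130,30,42,52); v,u=np.nonzero(m); q=np.array([at_z(p,(a,b),47)[:2] for a,b in zip(u,v)],np.float32)
if len(q): print(np.median(P[v,u,2]),cv2.minAreaRect(q),len(q))
```

```text
[559.86452844 -51.88862623 161.76856522] [1.79992095e+02 6.04151143e-02 2.17994533e+01] [-0.45142914  0.29777517  0.08088099] 54.77665948548989 [624.26212939 -25.66544933 332.25368566] [ 1.66050876e+02 -1.48368532e-02 -6.80619470e+01]
knob_top 0.78 [282. 210.] [566.8 -47.8  74. ]
knob_top 0.73 [191. 130.] [600.8  44.9  74. ]
knob 0.74 [282. 205.] [565.2 -48.   50. ]
knob 0.65 [200. 132.] [599.9  43.7  50. ]
cover_top 0.81 [ 54. 336.] [345.3 120.3  47. ]
cover_top 0.74 [272. 221.] [547.3 -45.7  47. ]
73.82673302624954 ((568.1863403320312, -47.68217849731445), (31.50400161743164, 31.56162452697754), 21.93393325805664) ((568.0007934570312, -47.58387756347656), 16.37394905090332) 1075 [568.05023  -47.582554]
46.96373673139419 ((549.53173828125, -44.78883743286133), (57.96384048461914, 106.24394989013672), 79.95077514648438) 4859
```

View pics/w1.png

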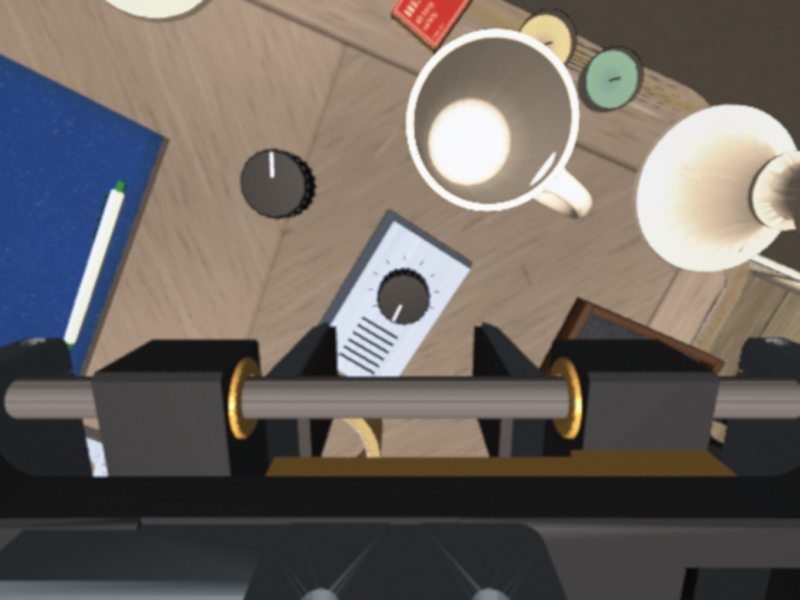

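Run:
```python
from m import *
for n in ("scene","top","wrist"):
    p=env.grab_frame(n); P=cloud(p)
    M,f,t=cam(p)
    for name,X in (("TCP",env.state()["ee_pos"]),):
        c=M.T@(X-t); print(n,'tcp px',f*c[0]/c[2]+p["cx"],f*c[1]/c[2]+p["cy"])
    for z0,z1,zz,nm in ((60,80,74,'knob'),(42,52,47,'cover')):
        m=sel(P,470,630,-130,30,z0,z1); v,u=np.nonzero(m); q=np.array([at_z(p,(a,b),zz)[:2] for a,b in zip(u,v)],np.float32)
        if len(q): print(n,nm,len(q),np.median(P[v,u,2]),cv2.minAreaRect(q))
    # desk plane reading
    m=sel(P,300,400,0,80,-15,15); print(n,'desk z',np.median(P[m][:,2]) if m.any() else None)
    # decoy knob top
    m=sel(P,560,640,20,90,25,42); v,u=np.nonzero(m)
    q=np.array([at_z(p,(a,b),33)[:2] for a,b in zip(u,v)],np.float32)
    if len(q): print(n,'decoy',cv2.minAreaRect(q),np.median(P[v,u,2]))
```

```text
scene tcp px 293.52552748723974 184.58231470474826
scene knob 117 71.22183923510488 ((581.7210693359375, -57.526920318603516), (102.73458862304688, 40.57720184326172), 1.9288910627365112)
scene cover 393 45.62855149489542 ((549.8003540039062, -51.954524993896484), (63.934913635253906, 167.2234344482422), 79.88656616210938)
scene desk z -0.9805213551370002
scene decoy ((586.7235107421875, 47.60554122924805), (55.09385299682617, 39.42354965209961), 43.95325469970703) 31.232759199363045
top tcp px 298.7478264736027 189.19494834421434
top cover 356 47.184093652026036 ((521.206787109375, -41.803009033203125), (57.83209991455078, 57.62724304199219), 79.75962829589844)
top desk z 0.22715851182215374
top decoy ((594.8401489257812, 59.20041275024414), (34.219783782958984, 41.74668502807617), 70.35367584228516) 32.728204072694325
wrist tcp px 282.35531243292763 256.23172479132415
wrist knob 1133 73.83455035814751 ((568.6358642578125, -47.34807205200195), (33.234867095947266, 31.672996520996094), 21.701005935668945)
wrist cover 4832 46.94008008958804 ((549.5659790039062, -44.845458984375), (57.96924591064453, 106.12046813964844), 79.8727798461914)
wrist desk z None
wrist decoy ((598.5909423828125, 54.42593765258789), (44.197105407714844, 44.567588806152344), 16.59058380126953) 32.94583971486202
```

The wrist view shows the target knob at (404,297) midway between the fingertips at columns 335 and 475. The mug is at (493,120) and the decoy knob at (277,183). Wrist and top disagree by about 8 mm, so I'll go lower and measure again.

Emit:
move_arm(plan=[[[0.4, 0.2, -2.5], 0, 0.4], [[0.4, 0.2, -2.5], 0, 0.4], [[0, 0, 0], 0, 0.4], [[0, 0, 0], 0, 0.4]])

```text
time_s: 3.8
ee_pos: [568.2, -48.2, 112.2]
ee_rot: [-180.0, 0.0, 21.7]
force: [0.7, -0.2, 0.9]
gripper_width: 54.7
gripper_force: 0.0
```

```bash
cat > k.py <<'E'
from m import *
p=env.grab_frame("wrist"); P=cloud(p); s=env.state(); print(s["ee_pos"],s["ee_rot"],s["qpos"].round(1))
for z0,z1,zz,nm in ((68,82,74,'knob'),(42,52,47,'cover')):
    m=sel(P,470,630,-130,30,z0,z1); v,u=np.nonzero(m); q=np.array([at_z(p,(a,b),zz)[:2] for a,b in zip(u,v)],np.float32)
    if len(q): print(nm,len(q),np.median(P[v,u,2]),cv2.minAreaRect(q),cv2.minEnclosingCircle(q),[v.min(),v.max(),u.min(),u.max()])
save(p,"w2.png")
p=env.grab_frame("top");P=cloud(p);save(p,"top2.png")
E
python3 k.py
```

```text
[568.76849981 -48.15061673 113.01574981] [ 1.79953460e+02 -7.31092798e-02  2.17339774e+01] [-6.  22.6 98.7 -0.  58.6 62.3]
knob 1570 73.81485048548016 ((568.2617797851562, -47.273643493652344), (32.528221130371094, 31.809541702270508), 21.775096893310547) ((568.4325561523438, -47.517494201660156), 16.575820922851562) [np.int64(213), np.int64(257), np.int64(259), np.int64(304)]
cover 4809 46.96344629173544 ((537.4661865234375, -42.604286193847656), (58.09772872924805, 131.11167907714844), 79.91193389892578) ((540.39599609375, -42.36581039428711), 68.46251678466797) [np.int64(169), np.int64(319), np.int64(225), np.int64(336)]
```

View pics/w2.png

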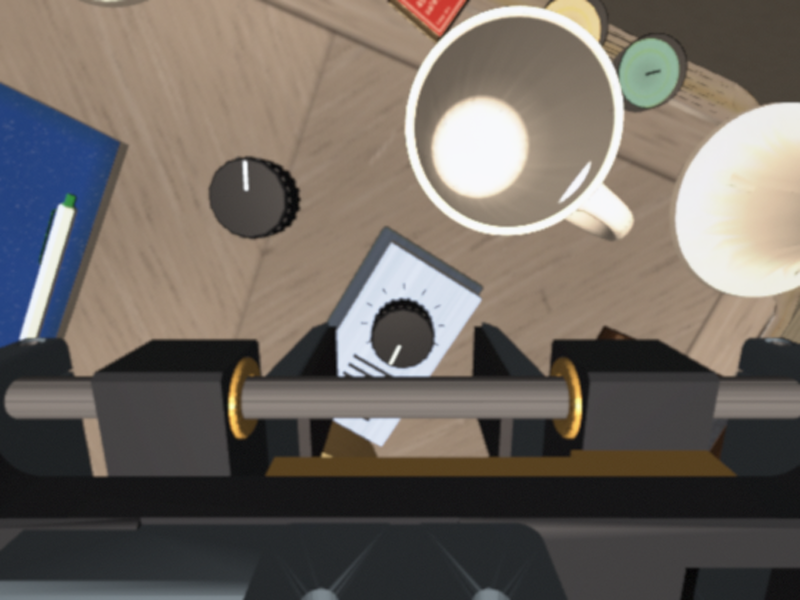

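The wrist measurement repeats at knob (568.3,-47.5), and the view shows the knob at (402,333) centred between the fingers. Now I'll descend and grip.

Emit:
move_arm(plan=[[[0, 0.04, -2], 0, 0.4], [[0, 0, -2], 0, 0.4], [[0, 0, -1.2], 0, 0.4], [[0, 0, -0.9], 0, 0.4], [[0, 0, 0], 0, 0.4]], squeeze=30)

```text
time_s: 4.4
ee_pos: [567.9, -47.4, 50.5]
ee_rot: [-180.0, 0.1, 21.8]
force: [0.1, -0.9, -0.2]
gripper_width: 54.7
gripper_force: 0.0
```

Emit:
move_arm(plan=[[[0, 0, 0], 0, 1], [[0, 0, 0], 0, 1], [[0, 0, 0], 0, 1], [[0, 0, 0], 0, 1]])

```text
time_s: 4.8
ee_pos: [568.5, -46.7, 51.7]
ee_rot: [-180.0, -0.1, 21.7]
force: [-0.1, 2.2, 2.6]
gripper_width: 31.4
gripper_force: 30.0
```

Emit:
move_arm(plan=[[[0, 0, 0], 8.5, 1], [[0, 0, 0.03], 8.5, 1], [[0, 0, 0.03], 8.5, 1], [[0, 0, 0.03], 8.5, 1], [[0, 0, 0.03], 8.5, 1]])

```text
time_s: 5.3
ee_pos: [567.3, -45.5, 51.7]
ee_rot: [-179.8, -0.1, 64.5]
force: [-0.7, 6.6, -1.9]
gripper_width: 31.3
gripper_force: 30.0
```

```bash
python3 -c "
from h import *
s=env.state(); print(s['force'],s['torque'],s['ee_pos'],s['qpos'],s['gripper_width'])"
```

```text
[-0.70038612  6.60838053 -1.91167379] [ 1.29683233  0.19711702 -0.1754836 ] [567.26043316 -45.45183793  51.70166234] [ -5.84506868  26.35430627 102.87296176   0.23168119  50.92014675
  19.49413598] 31.295188510721218
```

Emit:
move_arm(plan=[[[0, 0.2, 0], 0, 1], [[0, 0, 0], -8.5, 1], [[0, 0, 0.03], -8.5, 1], [[0, 0, 0.03], -8.5, 1], [[0, 0, 0.03], -8.5, 1]])

```text
time_s: 5.8
ee_pos: [568.1, -45.9, 52.4]
ee_rot: [179.9, 0.1, 29.9]
force: [1.6, -1.9, -6.5]
gripper_width: 31.3
gripper_force: 30.0
```

```bash
cat > s.py <<'E'
from h import *
s=env.state(); print(s['force'].round(1),s['torque'].round(2),s['ee_pos'].round(1),s['ee_rot'].round(1),s['qpos'].round(1),s['gripper_width'])
E
python3 s.py
```

```text
[ 1.6 -1.9 -6.5] [-0.25 -0.29  0.15] [568.1 -45.9  52.4] [1.799e+02 1.000e-01 2.990e+01] [-5.700e+00  2.630e+01  1.028e+02 -1.000e-01  5.090e+01  5.450e+01] 31.268633227982264
```

Emit:
move_arm(plan=[[[0, 0, 0.033], -8.5, 1], [[0, 0, 0.033], -8.5, 1], [[0, 0, 0.033], -8.5, 1], [[0, 0, 0.033], -8.5, 1], [[0, 0, 0.033], -8.5, 1]])

```text
time_s: 6.3
ee_pos: [568.6, -47.6, 54.0]
ee_rot: [179.8, -0.1, -12.6]
force: [1.3, -6.1, -6.4]
gripper_width: 31.7
gripper_force: 30.0
```

Emit:
move_arm(plan=[[[0, 0, 0], 0, 1], [[0, 0, 0], 8.5, 1], [[0, 0, 0.033], 8.5, 1], [[0, 0, 0.033], 8.5, 1], [[0, 0, 0.033], 8.5, 1]])

```text
time_s: 6.8
ee_pos: [568.2, -46.2, 54.9]
ee_rot: [179.9, 0.0, 22.0]
force: [1.1, -1.4, -5.2]
gripper_width: 31.2
gripper_force: 30.0
```

Emit:
move_arm(plan=[[[0, 0, 0.033], 8.5, 1], [[0, 0, 0.033], 8.5, 1], [[0, 0, 0.033], 8.5, 1], [[0, 0, 0.033], 8.5, 1], [[0, 0, 0.033], 8.5, 1]])

```text
time_s: 7.3
ee_pos: [567.1, -44.9, 56.3]
ee_rot: [-179.8, 0.0, 64.5]
force: [-1.1, 2.9, -4.3]
gripper_width: 31.7
gripper_force: 30.0
```

Force and yaw show the grip sits about 2.5 mm off the spindle axis along the pads. The axis is at about (566.0,-47.1). I'll release, recentre and regrip.

Emit:
move_arm(plan=[[[0, 0, 0], 0, 0.5], [[0, 0, 0], 0, 0.5], [[-0.23, -0.18, 0], 0, 0.5], [[0, 0, 0], 0, 0.5], [[0, 0, 0], 0, 0.5]])

```text
time_s: 7.8
ee_pos: [566.1, -47.4, 57.7]
ee_rot: [180.0, -0.0, 64.2]
force: [-0.4, 0.5, 0.5]
gripper_width: 45.6
gripper_force: 0.0
```

Emit:
move_arm(plan=[[[0, 0, 0], 0, 1], [[0, 0, 0], 0, 1], [[0, 0, 0], 0, 1], [[0, 0, 0], 0, 1]])

```text
time_s: 8.2
ee_pos: [566.0, -47.1, 57.5]
ee_rot: [180.0, 0.0, 64.3]
force: [0.1, 0.2, 0.5]
gripper_width: 31.8
gripper_force: 30.0
```

Emit:
move_arm(plan=[[[0, 0, 0], -8.5, 1], [[0, 0, 0.033], -8.5, 1], [[0, 0, 0.033], -8.5, 1], [[0, 0, 0.033], -8.5, 1], [[0, 0, 0.033], -8.5, 1]])

```text
time_s: 8.7
ee_pos: [565.9, -47.1, 58.0]
ee_rot: [180.0, 0.0, 21.4]
force: [2.0, 0.3, -6.0]
gripper_width: 31.5
gripper_force: 30.0
```

Emit:
move_arm(plan=[[[0, 0, 0.035], -8.5, 1], [[0, 0, 0.035], -8.5, 1], [[0, 0, 0.035], -8.5, 1], [[0, 0, 0.035], -8.5, 1], [[0, 0, 0], 0, 1]])

```text
time_s: 9.2
ee_pos: [565.8, -47.4, 59.3]
ee_rot: [180.0, 0.0, -12.2]
force: [0.7, -0.6, -6.5]
gripper_width: 31.5
gripper_force: 30.0
```

Emit:
move_arm(plan=[[[0, 0, 0], 8.5, 1], [[0, 0, 0.035], 8.5, 1], [[0, 0, 0.035], 8.5, 1], [[0, 0, 0.035], 8.5, 1], [[0, 0, 0.035], 8.5, 1]])

```text
time_s: 9.7
ee_pos: [565.8, -47.1, 60.9]
ee_rot: [-180.0, 0.0, 30.8]
force: [1.4, 0.0, -4.6]
gripper_width: 31.9
gripper_force: 30.0
```

Emit:
move_arm(plan=[[[0, 0, 0.035], 8.5, 1], [[0, 0, 0.035], 8.5, 1], [[0, 0, 0.035], 8.5, 1], [[0, 0, 0.035], 8.5, 1], [[0, 0, 0.035], 8.5, 1]])

```text
time_s: 10.2
ee_pos: [565.5, -46.8, 62.6]
ee_rot: [-179.9, -0.0, 73.3]
force: [0.3, 0.8, -4.5]
gripper_width: 31.7
gripper_force: 30.0
```

Emit:
move_arm(plan=[[[0, 0, 0.035], 8.5, 1], [[0, 0, 0.035], 8.5, 1], [[0, 0, 0.035], 8.5, 1], [[0, 0, 0.035], 8.5, 1], [[0, 0, 0], 0, 1]])

```text
time_s: 10.7
ee_pos: [565.1, -46.8, 64.5]
ee_rot: [-179.9, -0.1, 106.9]
force: [-1.7, 1.1, 0.5]
gripper_width: 31.6
gripper_force: 30.0
```

Emit:
move_arm(plan=[[[0, 0, 0], -8.5, 1], [[0, 0, 0.035], -8.5, 1], [[0, 0, 0.035], -8.5, 1], [[0, 0, 0.035], -8.5, 1], [[0, 0, 0.035], -8.5, 1]])

```text
time_s: 11.2
ee_pos: [565.9, -47.0, 66.2]
ee_rot: [-180.0, -0.0, 63.8]
force: [0.5, 0.4, -0.7]
gripper_width: 31.3
gripper_force: 30.0
```

Emit:
move_arm(plan=[[[0, 0, 0.035], -8.5, 1], [[0, 0, 0.035], -8.5, 1], [[0, 0, 0.035], -8.5, 1], [[0, 0, 0.035], -8.5, 1], [[0, 0, 0.035], -8.5, 1]])

```text
time_s: 11.7
ee_pos: [566.2, -47.1, 68.0]
ee_rot: [180.0, -0.0, 21.3]
force: [0.4, -1.0, -0.9]
gripper_width: 31.2
gripper_force: 30.0
```

Emit:
move_arm(plan=[[[0, 0, 0.1], 5, 1], [[0, 0, 0.2], 5, 1], [[0, 0, 0.3], 5, 1], [[0, 0, 0.4], 0, 1], [[0, 0, 0.5], 0, 1]])

```text
time_s: 12.2
ee_pos: [566.0, -47.1, 83.1]
ee_rot: [180.0, -0.0, 36.6]
force: [0.5, -0.0, -1.3]
gripper_width: 31.6
gripper_force: 30.0
```

Emit:
move_arm(plan=[[[0, 0, 1.5], 0, 1], [[0, 0, 2], 0, 1], [[0, 0, 2], 0, 1], [[0, 0, 1], 0, 1], [[0, 0, 0], 0, 1]])

```text
time_s: 12.7
ee_pos: [567.0, -47.2, 149.5]
ee_rot: [179.9, -0.2, 36.7]
force: [0.4, 0.0, -0.6]
gripper_width: 31.5
gripper_force: 30.0
```

```bash
python3 s.py
python3 - <<'E'
from m import *
p=env.grab_frame("wrist"); save(p,"w3.png")
E
```

```text
[ 0.4  0.  -0.6] [ 0.01 -0.05  0.01] [567.  -47.2 149.5] [179.9  -0.2  36.7] [-5.9 20.4 96.3 -0.  63.1 47.4] 31.49232137709131
```

View pics/w3.png

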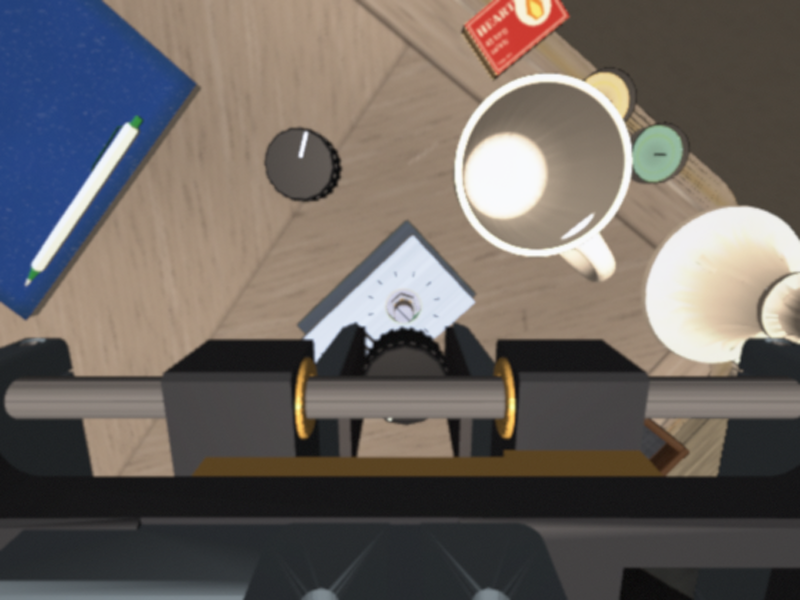

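The view shows the knob held at (404,375) and the bare spindle at (404,306); the amp and cover are still in place. Next, the tray.

Emit:
move_arm(plan=[[[-1.54, -3.6, 0], -8.5, 1], [[-1.54, -3.6, 0], -8.5, 1], [[-1.54, -3.6, 0], -8.5, 1], [[-1.54, -3.6, 0], -8.5, 1], [[-1.54, -3.6, 0], -8.5, 1]])

```text
time_s: 13.25
ee_pos: [487.5, -228.0, 146.5]
ee_rot: [-180.0, 0.1, -6.1]
force: [0.7, 0.2, -0.1]
gripper_width: 31.7
gripper_force: 30.0
```

Emit:
move_arm(plan=[[[0, 0, 0], 0, 1], [[0, 0, 0], 0, 1]])

```text
time_s: 13.45
ee_pos: [488.2, -227.3, 146.7]
ee_rot: [-179.9, 0.1, -5.8]
force: [-0.8, -0.1, -0.6]
gripper_width: 31.2
gripper_force: 30.0
```

```bash
python3 s.py
python3 - <<'E'
from m import *
p=env.grab_frame("wrist"); save(p,"w4.png"); P=cloud(p); s=env.state()
# tray things: anything 8.5..19 above floor, and walls
for nm,z0,z1 in (("walls",17.5,25),("things",8.5,17)):
    m=sel(P,330,640,-310,-160,z0,z1).astype(np.uint8); n,l,st,c=cv2.connectedComponentsWithStats(m)
    for i in range(1,n):
        if st[i,4]>60:
            r=cv2.minAreaRect(P[l==i][:,:2].astype(np.float32)); print(nm,st[i,4],np.round(r[0],1),np.round(r[1],1),round(r[2],1),np.median(P[l==i][:,2]).round(1))
m=sel(P,440,540,-270,-190,0,8); print('floor',m.sum(),np.median(P[m],0))
E
```

```text
[-0.8 -0.1 -0.6] [ 0.01 -0.04 -0.04] [ 488.2 -227.3  146.7] [-1.799e+02  1.000e-01 -5.800e+00] [-26.2  18.1 100.2   0.   61.7  69.6] 31.16009460850746
walls 2946 [ 519.8 -233.4] [118.3 164.8] 88.8 20.7
walls 224 [ 544.6 -258.6] [17.8 31. ] 76.9 17.9
things 597 [ 516.4 -233.4] [106.6 159.7] 88.8 12.9
things 71 [ 557.8 -261.7] [18.5  6.9] 75.0 16.4
things 267 [ 537.5 -203.6] [25.6 14.3] 15.2 16.0
things 205 [ 528.7 -253.6] [18.2 19.4] 76.0 16.4
floor 5537 [ 496.284691   -229.68814796    5.02938183]
```

View pics/w4.png

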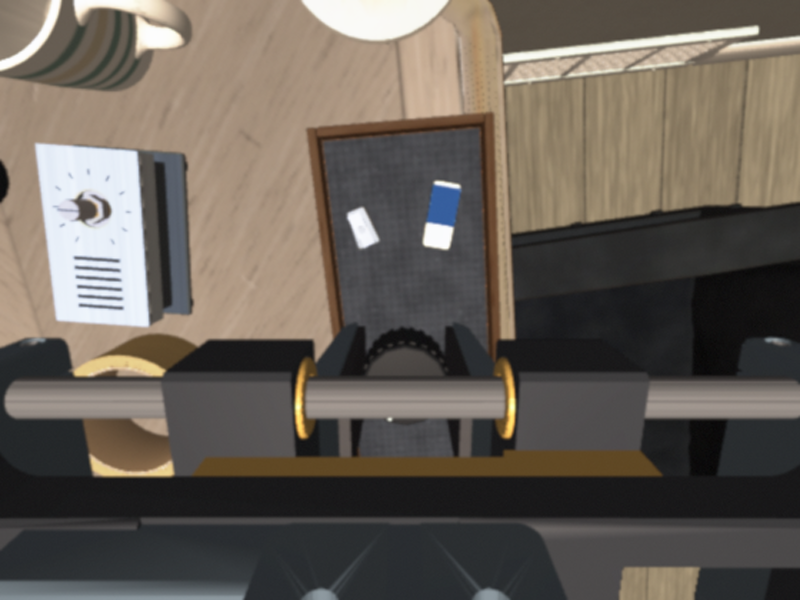

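The sharpener (362,228) and eraser (441,215) lie well ahead of the held knob. The spot at about (488,-232) is free.

Emit:
move_arm(plan=[[[0, -0.4, -4], 0, 1], [[0, 0, -4], 0, 1], [[0, 0, -3], 0, 1], [[0, 0, -2], 0, 1], [[0, 0, 0], 0, 1]])

```text
time_s: 14.0
ee_pos: [487.2, -228.6, 14.7]
ee_rot: [-179.8, 0.4, -5.6]
force: [-0.2, 0.7, -0.3]
gripper_width: 31.6
gripper_force: 30.0
```

Emit:
move_arm(plan=[[[0, 0, -0.3], 0, 1], [[0, 0, -0.2], 0, 1], [[0, 0, -0.1], 0, 1], [[0, 0, 0], 0, 1], [[0, 0, 0], 0, 1]])

```text
time_s: 14.5
ee_pos: [489.3, -231.3, 12.4]
ee_rot: [180.0, -0.1, -5.7]
force: [0.2, 0.8, -0.6]
gripper_width: 31.6
gripper_force: 30.0
```

```bash
python3 s.py; sleep 0
```

```text
[ 0.2  0.8 -0.6] [0.05 0.01 0.03] [ 489.3 -231.3   12.4] [ 1.8e+02 -1.0e-01 -5.7e+00] [-26.5  27.2 109.   -0.   43.7  69.2] 31.577050851731464
```

Emit:
move_arm(plan=[[[0, 0, -0.2], 0, 1], [[0, 0, -0.1], 0, 1], [[0, 0, 0], 0, 1], [[0, 0, 0], 0, 1]])

```text
time_s: 14.9
ee_pos: [488.9, -231.1, 8.7]
ee_rot: [180.0, 0.0, -5.7]
force: [-0.7, 0.2, 0.1]
gripper_width: 31.4
gripper_force: 30.0
```

Emit:
move_arm(plan=[[[0, 0, -0.1], 0, 1], [[0, 0, 0], 0, 1], [[0, 0, 0], 0, 1]])

```text
time_s: 15.2
ee_pos: [489.1, -231.2, 7.9]
ee_rot: [180.0, -0.0, -5.7]
force: [0.5, -1.4, 1.2]
gripper_width: 31.3
gripper_force: 30.0
```

Emit:
move_arm(plan=[[[0, 0, -0.05], 0, 1], [[0, 0, 0], 0, 1], [[0, 0, 0], 0, 1]])

```text
time_s: 15.5
ee_pos: [489.1, -231.2, 7.9]
ee_rot: [180.0, -0.0, -5.7]
force: [-1.3, 0.6, 4.9]
gripper_width: 31.9
gripper_force: 30.0
```

Emit:
move_arm(plan=[[[0, 0, 0], 0, 0.5], [[0, 0, 0], 0, 0.5], [[0, 0, 0], 0, 0.5], [[0, 0, 0], 0, 0.5]])

```text
time_s: 15.9
ee_pos: [488.9, -231.1, 7.1]
ee_rot: [-180.0, 0.0, -5.7]
force: [0.1, -0.2, -0.1]
gripper_width: 45.7
gripper_force: 0.0
```

Emit:
move_arm(plan=[[[0, 0, 1], 0, 0.5], [[0, 0, 3], 0, 0.5], [[0, 0, 5], 0, 0.3], [[0, 0, 5], 0, 0], [[0, 0, 0], 0, 0]])

```text
time_s: 16.4
ee_pos: [493.3, -233.3, 155.2]
ee_rot: [179.7, -0.9, -5.7]
force: [1.1, 0.3, -0.1]
gripper_width: 66.8
gripper_force: 0.0
```

```bash
python3 s.py
python3 - <<'E'
from m import *
p=env.grab_frame("wrist"); P=cloud(p)
m=sel(P,455,525,-270,-195,22,40); print(m.sum(),np.median(P[m],0) if m.any() else 0)
p=env.grab_frame("scene"); P=cloud(p)
m=sel(P,455,525,-270,-195,18,45); print(m.sum(),P[m].min(0),P[m].max(0)) if m.any() else 0
p=env.grab_frame("top"); P=cloud(p)
m=sel(P,445,525,-275,-195,22,45); print(m.sum(),np.median(P[m],0),P[m].min(0),P[m].max(0)) if m.any() else 0
E
```

```text
[ 1.1  0.3 -0.1] [-0.04 -0.02 -0.01] [ 493.3 -233.3  155.2] [179.7  -0.9  -5.7] [-26.5  17.8  99.4  -0.   61.9  69.2] 66.80337894402426
829 [ 490.69298255 -231.4299249    28.86645533]
116 [ 465.44856471 -267.90812505   18.24669803] [ 524.28444209 -210.19205058   32.43654935]
1 [ 474.97645042 -231.18398724   29.71392757] [ 474.97645042 -231.18398724   29.71392757] [ 474.97645042 -231.18398724   29.71392757]
```

Emit:
move_arm(plan=[[[1.18, 3.74, 0], -4.3, 0], [[1.18, 3.74, 0], 0, 0], [[1.18, 3.74, 0], 0, 0], [[1.18, 3.74, 0], 0, 0], [[1.18, 3.74, 0], 0, 0]])

```text
time_s: 17.05
ee_pos: [546.9, -42.5, 145.2]
ee_rot: [180.0, 0.3, -10.1]
force: [0.8, -0.2, -0.2]
gripper_width: 91.3
gripper_force: 0.0
```

Emit:
move_arm(plan=[[[0, 0, 0], 0, 0], [[0, 0, 0], 0, 0]])

```text
time_s: 17.25
ee_pos: [546.9, -43.5, 145.5]
ee_rot: [179.9, 0.2, -9.9]
force: [-0.6, 0.2, 0.3]
gripper_width: 91.0
gripper_force: 0.0
```

```bash
cat > c.py <<'E'
from m import *
p=env.grab_frame("wrist"); P=cloud(p); s=env.state(); print(s["ee_pos"],s["ee_rot"],s["gripper_width"])
m=sel(P,470,630,-130,30,43,51).astype(np.uint8); n,l,st,c=cv2.connectedComponentsWithStats(m)
for i in range(1,n):
    if st[i,4]<200: continue
    v,u=np.nonzero(l==i); q=np.array([at_z(p,(a,b),47)[:2] for a,b in zip(u,v)],np.float32)
    r=cv2.minAreaRect(q); print(len(q),r); print(cv2.boxPoints(r).round(1).tolist())
m=sel(P,530,600,-80,-10,60,75); print('spindle',m.sum(),np.median(P[m],0) if m.any() else '')
m=sel(P,560,740,-160,60,92,104); q=P[m][:,:2].astype(np.float32); print('mugrim',cv2.minEnclosingCircle(q))
E
python3 c.py; python3 -c "
from h import *
p=env.grab_frame('wrist');save(p,'w5.png')"
```

```text
[546.88542549 -44.32932028 145.79008165] [179.94748075   0.19355927 -10.00378437] 91.32173895016463
6762 ((551.3494262695312, -44.98722457885742), (57.96781539916992, 100.43357849121094), 80.07015991210938)
[[496.8999938964844, -64.9000015258789], [595.7999877929688, -82.19999694824219], [605.7999877929688, -25.100000381469727], [506.8999938964844, -7.800000190734863]]
spindle 174 [567.51656224 -47.9228402   66.18671394]
mugrim ((672.1068115234375, -53.41489791870117), 42.852909088134766)
```

View pics/w5.png

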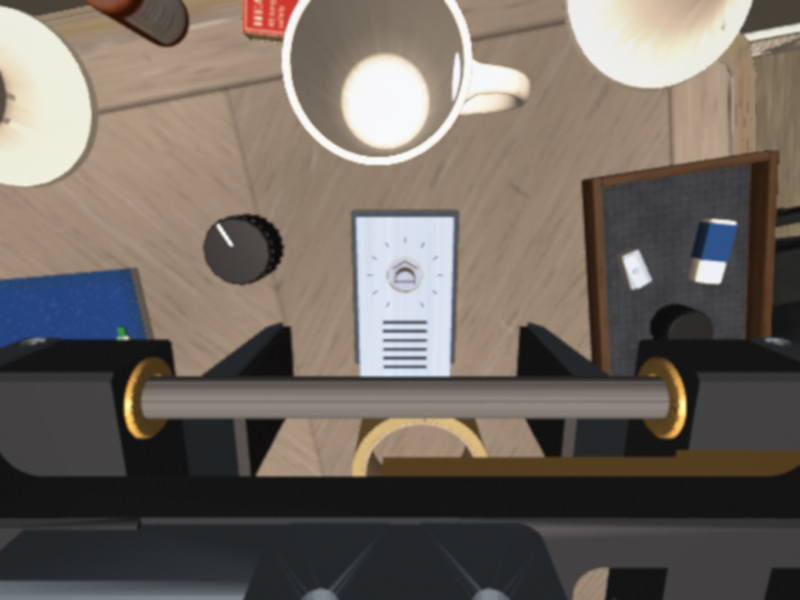

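The view shows the cover centred between the open fingers (columns 352–460, axis 406), and the knob stands in the tray at (683,327). Descending to grip the cover.

Emit:
move_arm(plan=[[[0, 0, -4], 0, 0], [[0, 0, -4], 0, 0], [[0, 0, -2], 0, 0], [[0, 0, -1], 0, 0], [[0, 0, 0], 0, 0]], squeeze=15)

```text
time_s: 17.85
ee_pos: [546.9, -45.1, 36.1]
ee_rot: [180.0, 0.2, -10.1]
force: [0.2, -0.7, 0.1]
gripper_width: 91.2
gripper_force: 0.0
```

Emit:
move_arm(plan=[[[0, 0, -0.3], 0, 0], [[0, 0, 0], 0, 0], [[0, 0, 0], 0, 0]])

```text
time_s: 18.15
ee_pos: [548.7, -44.3, 35.3]
ee_rot: [-180.0, -0.1, -10.0]
force: [0.3, 0.5, 0.2]
gripper_width: 91.4
gripper_force: 0.0
```

Emit:
move_arm(plan=[[[0, 0, -0.3], 0, 0], [[0, 0, 0], 0, 0.2], [[0, 0, 0], 0, 0.3], [[0, 0, 0], 0, 1], [[0, 0, 0], 0, 1]])

```text
time_s: 18.65
ee_pos: [548.0, -44.1, 31.3]
ee_rot: [180.0, -0.0, -10.0]
force: [-0.9, -0.4, -0.1]
gripper_width: 61.7
gripper_force: 0.0
```

Emit:
move_arm(plan=[[[0, 0, 0], 0, 1], [[0, 0, 0], 0, 1]])

```text
time_s: 18.85
ee_pos: [548.0, -44.1, 31.3]
ee_rot: [180.0, -0.0, -10.0]
force: [0.4, -0.0, -0.1]
gripper_width: 58.0
gripper_force: 15.0
```

Gripped at 58.0 mm. Lifting slowly.

Emit:
move_arm(plan=[[[0, 0, 0.2], 0, 1], [[0, 0, 0.4], 0, 1], [[0, 0, 0.6], 0, 1], [[0, 0, 1], 0, 1], [[0, 0, 1], 0, 1]])

```text
time_s: 19.35
ee_pos: [548.1, -44.2, 64.3]
ee_rot: [180.0, -0.0, -10.0]
force: [0.0, -0.8, -1.0]
gripper_width: 58.1
gripper_force: 15.0
```

Emit:
move_arm(plan=[[[0, 0, 2], 0, 1], [[0, 0, 3], 0, 1], [[0, 0, 3], 0, 1], [[0, 0, 2], 0, 1], [[0, 0, 0], 0, 1]])

```text
time_s: 19.85
ee_pos: [550.2, -44.4, 167.3]
ee_rot: [-180.0, -0.5, -10.0]
force: [-0.0, -1.3, -1.4]
gripper_width: 58.1
gripper_force: 15.0
```

```bash
python3 s.py
python3 - <<'E'
from m import *
# notebook pose via top camera corrected by the amp footplate offset; and wrist view
p=env.grab_frame("top"); P=cloud(p); g=p["frame"].astype(int)
b=(g[...,2]>g[...,0]+25)&sel(P,380,640,90,310,-5,40)
pen=sel(P,380,640,90,300,0,40)&(g.min(-1)>110)
for m,z in ((b,11),(pen,20)):
    v,u=np.nonzero(m); q=np.array([at_z(p,(a,c),z)[:2] for a,c in zip(u,v)],np.float32); print(cv2.minAreaRect(q),cv2.boxPoints(cv2.minAreaRect(q)).round().tolist())
m=sel(P,590,640,20,90,0,1)
E
```

```text
[-0.  -1.3 -1.4] [ 0.05  0.02 -0.  ] [550.2 -44.4 167.3] [-180.    -0.5  -10. ] [-5.8 18.  97.2 -0.  64.3 94.2] 58.128201622146456
((497.3559875488281, 221.51222229003906), (145.62538146972656, 207.50778198242188), 84.99275207519531) [[388.0, 158.0], [594.0, 140.0], [607.0, 285.0], [400.0, 303.0]]
((508.5789489746094, 192.02630615234375), (255.98773193359375, 206.390869140625), 0.2889763116836548) [[380.0, 295.0], [381.0, 88.0], [637.0, 89.0], [636.0, 296.0]]
```

Emit:
move_arm(plan=[[[-0.6, 4, 0], 2, 1], [[-0.6, 4, 0], 3, 1], [[-0.6, 4, 0], 0, 1], [[-0.6, 4, 0], 0, 1], [[-0.6, 4, 0], 0, 1]])

```text
time_s: 20.4
ee_pos: [516.5, 157.0, 161.7]
ee_rot: [179.9, 0.2, -5.1]
force: [1.0, -0.1, -0.9]
gripper_width: 57.8
gripper_force: 15.0
```

Emit:
move_arm(plan=[[[-0.6, 4, 0], 0, 1], [[-0.6, 4, 0], 0, 1], [[0, 0, 0], 0, 1], [[0, 0, 0], 0, 1]])

```text
time_s: 20.8
ee_pos: [504.9, 236.1, 161.7]
ee_rot: [179.9, 0.1, -4.9]
force: [0.2, 0.0, -0.8]
gripper_width: 58.0
gripper_force: 15.0
```

```bash
python3 s.py
python3 - <<'E'
from m import *
p=env.grab_frame("wrist"); save(p,"w6.png"); P=cloud(p); g=p["frame"].astype(int)
b=(g[...,2]>g[...,0]+25)&sel(P,380,660,90,330,5,40)
q=P[b][:,:2].astype(np.float32); print(len(q),np.median(P[b][:,2]),cv2.minAreaRect(q),cv2.boxPoints(cv2.minAreaRect(q)).round().tolist())
m=sel(P,380,620,120,215,15,26)&(g.min(-1)>110); q=P[m][:,:2].astype(np.float32); print(len(q),cv2.minAreaRect(q),np.median(P[m][:,2]),cv2.boxPoints(cv2.minAreaRect(q)).round().tolist())
E
```

```text
[ 0.2  0.  -0.8] [ 0.01  0.02 -0.05] [504.9 236.1 161.7] [ 1.799e+02  1.000e-01 -4.900e+00] [ 23.9  19.   96.5  -0.   64.7 118.8] 57.979358426930446
11138 11.478402488101096 ((500.54736328125, 223.31687927246094), (147.77505493164062, 207.31613159179688), 85.1454086303711) [[391.0, 158.0], [598.0, 141.0], [610.0, 288.0], [404.0, 306.0]]
677 ((508.9894104003906, 161.50201416015625), (9.438788414001465, 88.42436981201172), 85.78305053710938) 18.502129948875336 [[465.0, 160.0], [553.0, 154.0], [553.0, 163.0], [465.0, 169.0]]
```

View pics/w6.png

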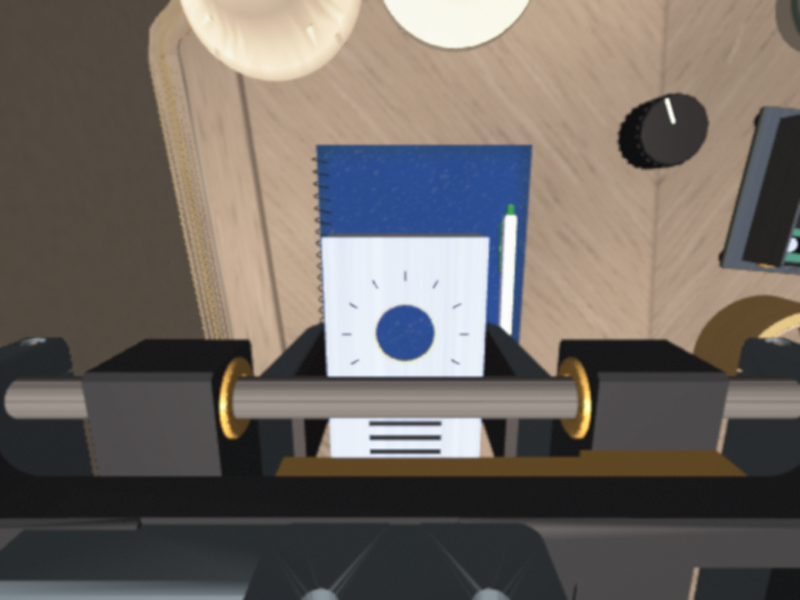

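The cover is held level and right way up over the notebook. The pen at (508,270) is clear of it by about 40 mm. Lowering.

Emit:
move_arm(plan=[[[0, 0, -4], 0, 1], [[0, 0, -4], 0, 1], [[0, 0, -3.5], 0, 1], [[0, 0, -2], 0, 1], [[0, 0, 0], 0, 1]])

```text
time_s: 21.35
ee_pos: [503.6, 233.2, 25.0]
ee_rot: [179.8, 0.4, -5.2]
force: [-0.2, 0.3, -0.6]
gripper_width: 57.9
gripper_force: 15.0
```

Emit:
move_arm(plan=[[[0, 0, -0.4], 0, 1], [[0, 0, -0.2], 0, 1], [[0, 0, 0], 0, 1], [[0, 0, 0], 0, 1], [[0, 0, 0], 0, 1]])

```text
time_s: 21.85
ee_pos: [506.4, 236.1, 23.0]
ee_rot: [-180.0, -0.1, -5.0]
force: [0.4, 1.4, -1.1]
gripper_width: 58.0
gripper_force: 15.0
```

Emit:
move_arm(plan=[[[0, 0, -0.4], 0, 1], [[0, 0, -0.3], 0, 1], [[0, 0, 0], 0, 1], [[0, 0, 0], 0, 1], [[0, 0, 0], 0, 1]])

```text
time_s: 22.35
ee_pos: [506.0, 235.9, 15.3]
ee_rot: [180.0, 0.0, -5.0]
force: [0.0, 0.5, -0.8]
gripper_width: 58.0
gripper_force: 15.0
```

Emit:
move_arm(plan=[[[0, 0, -0.1], 0, 1], [[0, 0, 0], 0, 1], [[0, 0, 0], 0, 1]])

```text
time_s: 22.65
ee_pos: [506.0, 235.9, 14.3]
ee_rot: [180.0, -0.0, -5.0]
force: [-0.6, -0.6, -0.5]
gripper_width: 57.9
gripper_force: 15.0
```

Emit:
move_arm(plan=[[[0, 0, -0.1], 0, 1], [[0, 0, 0], 0, 1], [[0, 0, 0], 0, 1]])

```text
time_s: 22.95
ee_pos: [505.9, 235.8, 13.2]
ee_rot: [180.0, 0.0, -5.0]
force: [-0.5, -0.9, -1.4]
gripper_width: 57.9
gripper_force: 15.0
```

Emit:
move_arm(plan=[[[0, 0, -0.04], 0, 1], [[0, 0, 0], 0, 1], [[0, 0, 0], 0, 1]])

```text
time_s: 23.25
ee_pos: [506.0, 235.9, 13.1]
ee_rot: [-180.0, -0.0, -5.0]
force: [-1.6, -0.9, 1.9]
gripper_width: 58.1
gripper_force: 15.0
```

Contact. Releasing, then retreating.

Emit:
move_arm(plan=[[[0, 0, 0], 0, 0.22], [[0, 0, 0], 0, 0.22], [[0, 0, 0], 0, 0.22], [[0, 0, 0], 0, 0.22]])

```text
time_s: 23.65
ee_pos: [506.0, 235.9, 12.8]
ee_rot: [180.0, 0.0, -5.0]
force: [-0.1, 0.5, 0.9]
gripper_width: 71.0
gripper_force: 0.0
```

Emit:
move_arm(plan=[[[0, 0, 1], 0, 0.22], [[0, 0, 3], 0, 0.22], [[0, 0, 5], 0, 0.22], [[0, 0, 5], 0, 0.22], [[-3, 0, 2], 0, 0.22]])

```text
time_s: 24.15
ee_pos: [480.9, 237.4, 178.8]
ee_rot: [-179.7, -0.7, -5.1]
force: [-0.5, 0.9, -0.9]
gripper_width: 71.0
gripper_force: 0.0
```

Emit:
move_arm(plan=[[[-4, 0, 0], 0, 0.22], [[-3, 0, 0], 0, 0.22], [[0, 0, 0], 0, 0.22]])

```text
time_s: 24.45
ee_pos: [402.4, 235.2, 173.8]
ee_rot: [180.0, 0.1, -4.9]
force: [0.6, -0.8, 1.0]
gripper_width: 71.1
gripper_force: 0.0
```

```bash
python3 s.py
python3 - <<'E'
from m import *
p=env.grab_frame("wrist"); save(p,"w7.png"); P=cloud(p)
m=sel(P,430,600,190,290,25,34); q=P[m][:,:2].astype(np.float32); print(len(q),np.median(P[m][:,2]),P[m][:,2].std(),cv2.minAreaRect(q))
p=env.grab_frame("top"); save(p,"top3.png")
E
```

```text
[ 0.6 -0.8  1. ] [ 0.09 -0.03 -0.  ] [402.4 235.2 173.8] [ 1.8e+02  1.0e-01 -4.9e+00] [ 28.9  10.4 106.8   0.   62.9 123.8] 71.07761998839455
6707 28.76255249879256 0.75271991295469 ((507.5666809082031, 235.74179077148438), (58.147335052490234, 106.13301849365234), 85.04505157470703)
```

View pics/top3.png

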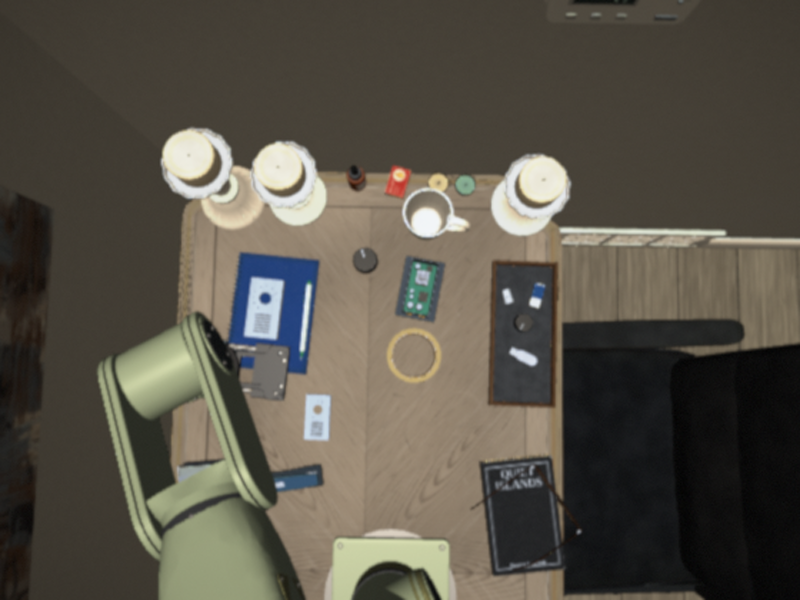

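View pics/w7.png

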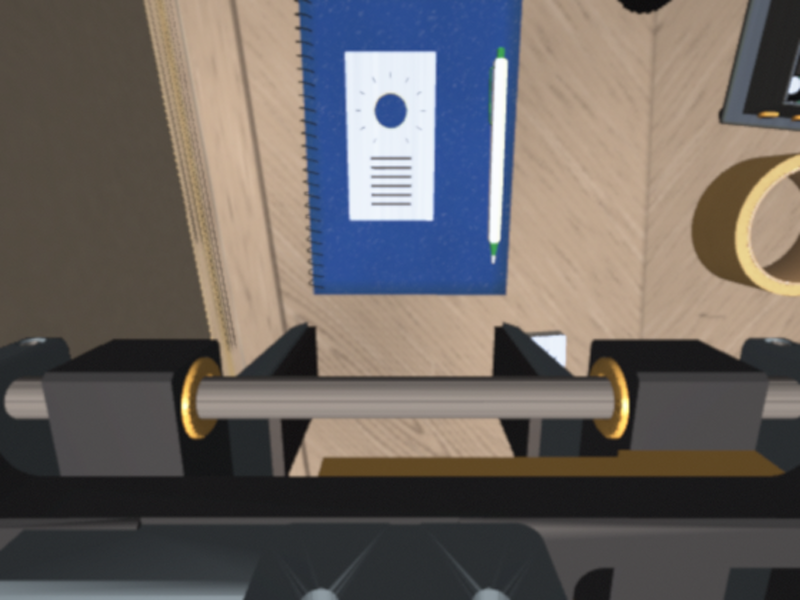

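The final views show the knob upright in the tray at (524,323) in the top view. The cover lies flat on the notebook, clear of the pen. The amp, mug, tape roll and tray items have not moved, and nothing touches the robot.

```bash
python3 -c "
from workcell import env
print(env.job_done())"
```

```text
the job is handed in; nothing more can be done
None
```

The job is done and handed in at about 24.5 s: the knob stands upright, open end down, in the tray, the cover lies flat and right way up on the notebook clear of the pen, and the amplifier and everything else look unmoved in the last pictures.

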